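Tip a carton into the scanning frame and trigger the reader

TASK

On the trade counter, gently push the red-banded carton over with the fingertips, so that it falls forward into the yellow frame and lies flat, wholly inside the frame, with its barcode label facing up. Then (not before) press the yellow button all the way down to trigger the barcode reader, and let it go. Only push: do not grip, lift or carry the carton; leave the green-banded carton standing and the jar and pipe fitting where they are.

Things in the scene. Friction and masses are not known exactly. Their poses are not given: they have to be found in the camera images.
- red_carton: Closed cardboard carton 50 x 80 x 160 mm (x, y, z), 0.25 to 0.5 kg, red band low down and red tape across the top, standing astride the frame's near line (left or right), about square with it. Origin: centre of underside. Label with black bars on its -x face, towards the robot; +x points forward over the frame. Pushed forward near the top it tips about its far bottom edge; pushed low it slides.
- red_middle (a point): Centre of the red carton's volume (80 mm above its origin when standing, 25 mm above the mat when lying label up).
- red_heel (a point): Middle of the red carton's far bottom edge (25 mm from its origin along its +x), about which it tips; it stays down on the mat while the carton is tipped and rises only if the carton is lifted.
- red_corner_a (a point): Corner of the red carton's +x face (the face opposite the label, which must end underneath): bottom end, +y side.
- red_corner_b (a point): Corner of the red carton's +x face (the face opposite the label, which must end underneath): bottom end, -y side.
- red_corner_c (a point): Corner of the red carton's +x face (the face opposite the label, which must end underneath): top end, +y side.
- red_corner_d (a point): Corner of the red carton's +x face (the face opposite the label, which must end underneath): top end, -y side.
- green_carton: The same carton with a green band and tape, standing beside the red one, centres 130 to 200 mm apart. Bystander: stays standing.
- mat: Fixed grey mat, 4 mm thick, 360 (x) x 400 (y) mm, with the yellow frame. Origin: on the table under the frame's centre; it reaches 195 mm to -x, 165 mm to +x. A barcode reader on a thin stand, 210 mm high, stands beyond its far right corner, at (215, -150) mm in the mat's axes; its head reaches back to x = 155 mm, 160 to 220 mm up.
- frame (a point): Centre of the yellow rectangular frame painted on the mat's top face (4 mm above the table): outer size 250 (x) x 370 (y) mm, lines 12 mm wide. x points away from the robot side (the forward direction of the cartons), y to its left.
- scan_button (a joint): Travel of the yellow push button, m: 0 up, 0.006 fully down; a spring returns it; fully down takes about 5 N. It counts as pressed beyond 0.004.
- scan_button_top (a point): Centre of the top face of the yellow button (36 mm across), in a black housing on the counter to the left of the mat (top 22 mm above the counter), pressed straight down.
- jar: Bystander: round jar with a red cap, 60 mm across, 85 mm tall, beyond the button. Origin: centre of its underside.
- fitting: Bystander: white plastic pipe fitting, standing, 60 mm across, 70 mm tall, right of the mat. Origin: centre of its underside.
Things that resemble listed ones, but are neither listed nor needed, are in the scene too. Of the things shaped like the part that bears scan_button, the black one is meant. Leave any turquoise look-alike of the red_carton alone.

How it is judged:
On the way, in this order (a step that is already met when the one before it is completed fails the run):
1. the red carton lies label up, wholly inside the yellow frame, at rest (angle between red_carton's own x axis and vertical above 3 rad and height (world z) of red_middle below 0.04 m and x of red_corner_a in the frame of frame between -0.127 and 0.127 m and y of red_corner_a in the frame of frame between -0.187 and 0.187 m and x of red_corner_b in the frame of frame between -0.127 and 0.127 m and y of red_corner_b in the frame of frame between -0.187 and 0.187 m and x of red_corner_c in the frame of frame between -0.127 and 0.127 m and y of red_corner_c in the frame of frame between -0.187 and 0.187 m and x of red_corner_d in the frame of frame between -0.127 and 0.127 m and y of red_corner_d in the frame of frame between -0.187 and 0.187 m and linear speed of red_carton below 0.02 m/s and angular speed of red_carton below 0.1 rad/s), for 0.2 s.
2. the yellow button is pressed down (value of joint scan_button above 0.004 m), for 0.05 s.
At the end, for the whole second after the job is handed in: Red carton flat (within 8 degrees), label up, at rest, underside corners within the frame's outer edge (2 mm allowance); button pressed past 4 mm after that and up again; green carton upright; green carton, jar and fitting within 30 mm of their starts (all of step 1 and value of joint scan_button below 0.002 m and angle between green_carton's own z axis and vertical below 0.15 rad and distance of each of green_carton, jar, fitting from where it was at the start of the episode below 0.03 m); the robot touches nothing.
It fails at once if the red carton is gripped or rammed (fingers press on it with over 25 N) (contact force between the fingers and red_carton above 25 N).
It fails at once if the red carton is lifted (its far bottom edge more than 20 mm above the mat) (height (world z) of red_heel above 0.024 m).
It fails at once if the button is pressed before the red carton lies label up (value of joint scan_button above 0.003 m and angle between red_carton's own x axis and vertical below 3 rad).
It fails at once if the green carton is tipped (angle between green_carton's own z axis and vertical above 0.25 rad).
It fails at once if the green carton, jar or fitting is moved more than 30 mm (distance of any of green_carton, jar, fitting from where it was at the start of the episode above 0.03 m).
It also fails if it takes over 40 s, if anything falls off the work surface, if the arm or the gripper's body presses on something with over 40 N, if the wrist force passes 120 N, or if a joint passes its speed limit or range.

ROBOT

A 6-joint arm with a two-finger parallel gripper is mounted at the origin on the work surface. World frame = base frame: x ahead of the robot, y to its left, z up, the work surface at z = 0. Lengths are in m, angles in rad, forces in N, time in s.
With the tool pointing down it reaches from about 0.25 to 0.775 m from the base axis. Payload 4 kg.
Tool frame: the origin (TCP) lies midway between the tips of the shut fingers; the grasp point (between the pads) lies 19 mm behind it (robot.pinch_z is the distance from the TCP to the grasp point, in m); x points along the fingers, y is the direction in which the jaws open and shut, and the axes are right-handed (so a half turn about x gives the same grasp; the last joint's range is limited). The gripper opens to 94 mm and grips with 3 to 60 N. Pads are 16 mm wide; open, the fingers measure 119 mm over their backs; the gripper's body (75 mm by 177 mm) begins 78 mm behind the grasp point.
Start: joints at [-1.277, 0.087, 1.371, -0, 1.684, -0.103], TCP at [0.213, -0.507, 0.171] pointing down, gripper open.
Joint ranges: [-3.1, 3.1], [-0.76, 2.03], [0.27, 2.55], [-1.08, 4.22], [0.17, 2.65], [-2.57, 2.57]. Speed limits (rad/s): [2.79, 2.79, 3.14, 3.14, 3.14, 3.14].

INTERFACE

Orientations are given as [roll, pitch, yaw] about the fixed x, y, z axes, in that order (R = Rz(yaw) Ry(pitch) Rx(roll)).
In Python, from bench import robot, imaging gives the robot as it stands. The module is installed in compiled form; this text tells all that it offers.
- The arm moves only by the tool drive_tool, never from a script. Its argument "commands" is a list that holds one entry, the list of rows, each a list of 4 numbers: the shift along the tool's x, y, z as a fraction of full scale, then the turn about the tool's x as a fraction of full scale. A call has 1 to 20 rows; each row shifts and turns the commanded pose from where the row before left it, along the tool's axes as they then stand; what a row does not reach is not made up. Full scale, the value 1, is 0.25 m for a shift and 360 degrees for a turn. A row lasts 1/10 s, in which the tool goes at most 50 mm and 8.59 degrees, less where a joint would pass 70% of its speed; a pose out of reach is approached as far as the arm can. A call with a number of a shift or a turn outside -1 to 1 is refused whole. A call with a gripper value outside its range is refused whole. "grip" is the opening, from 0 (shut) to 1 (fully open), set as the call begins (left out, the last holds). The fingers move at their own pace and stop on an object; the grip force is fixed at half the most. Time passes only in rows, so rows that do not move let the fingers close. It gives the time, the measured TCP pose, the force and the opening at its end, in the units of the state.
- robot.get_obs(): the state, without advancing time (a new reading comes with each control period).
- imaging.snapshot(name): name is "side" or "top" or "wrist"; returns a dict with "pixels" (480x640x3 uint8, red, green, blue), "z_map" (480x640 float32, m along the optical axis (not along the pixel's ray), 0 where there is no reading), "mtx" (3x3 intrinsics, pixels), "extrinsics" (4x4, takes a point from world to camera coordinates). Camera axes: x right, y up, looking along -z (the intrinsics and any distortion apply to the point x, -y, -z); pixel columns grow to the right and rows downward; lengths in m; the calibration is good to about 2 mm. A picture is of the moment at which its call begins.
- robot.close_job(): hands the job in, once; it reports no verdict.
The state is a dict: "time": time; "joint_positions": joint angles; "qvel": joint speeds; "joint_torque": joint torques, N m; "tool_pos": TCP position; "ee_rot": TCP orientation; "wrist_force": force on the tool from outside, world axes, zero at the start; "wrist_torque": the same for the moment, N m; "width": finger opening in m.
Only numpy, scipy, OpenCV 4.12 (cv2) and the standard library are available. Lean on these libraries where they do the work, as an engineer would, in place of code of your own. Each camera call takes 0.05 s, during which the arm holds its last target.

## Working session

There is one attempt and no reset: what is moved stays moved. The work goes in short steps, Python scripts to look and compute and a tool call to move; the robot and the scene stay as the last step left them, time stands still between calls to the robot, and variables do not carry over. Pictures are saved under pics/ and viewed, and the job is handed in when it is done.

Besides the shell and the picture viewer there is one more tool, called after ">>>" by a JSON object that holds its "name" and its "arguments", one argument or row to a line. drive_tool: Moves the arm, as the interface text tells. Shift numbers are shares of 0.25 m and turn numbers shares of 360 degrees, none past 1 either way. Its arguments: {"type":"object","properties":{"commands":{"type":"array","items":{"type":"array","items":{"type":"array","items":{"type":"number","minimum":-1,"maximum":1}}}},"grip":{"type":"number"}},"required":["commands"]}

```bash
mkdir -p pics
cat > h.py <<'E'
from bench import robot, imaging
import numpy as np, cv2
def snap(n,f):
    s=imaging.snapshot(n); cv2.imwrite(f'pics/{f}.png',s['pixels'][:,:,::-1]); np.savez(f'pics/{f}.npz',**{k:s[k] for k in('pixels','z_map','mtx','extrinsics')}); return s
def load(f): return dict(np.load(f'pics/{f}.npz'))
def ray(s,u,v):
    K=s['mtx'];E=s['extrinsics'];d=np.linalg.inv(K)@[u,v,1.];d=np.array([d[0],-d[1],-d[2]])
    R=E[:3,:3];return -R.T@E[:3,3],R.T@d
def onplane(s,u,v,z):
    c,d=ray(s,u,v);return c+d*(z-c[2])/d[2]
def cloud(s):
    K=s['mtx'];E=s['extrinsics'];z=s['z_map'];v,u=np.mgrid[:480,:640]
    p=np.stack([u,v,np.ones_like(u)],-1)@np.linalg.inv(K).T*z[...,None];p[...,1:]*=-1
    return (p-E[:3,3])@E[:3,:3]
E
python3 - <<'E'
from h import *
for n in('side','top','wrist'):
    s=snap(n,n+'0');print(n,s['mtx'].tolist(),s['extrinsics'].round(3).tolist())
print(robot.get_obs())
E
```

```text
side [[497.2524844020558, 0.0, 326.0405562232719], [0.0, 497.2524844020558, 241.68719057783758], [0.0, 0.0, 1.0]] [[-0.992, -0.122, -0.016, 0.495], [0.064, -0.622, 0.781, -0.118], [-0.105, 0.774, 0.625, -1.042], [0.0, 0.0, 0.0, 1.0]]
top [[469.15694160103317, 0.0, 327.9690380923517], [0.0, 469.15694160103317, 239.017286451687], [0.0, 0.0, 1.0]] [[0.009, -1.0, 0.018, -0.028], [0.996, 0.011, 0.09, -0.523], [-0.09, 0.018, 0.996, -1.083], [0.0, 0.0, 0.0, 1.0]]
wrist [[379.05794934791993, 0.0, 313.2942281629082], [0.0, 379.05794934791993, 242.78782847564915], [0.0, 0.0, 1.0]] [[0.387, -0.922, -0.003, -0.548], [0.884, 0.371, -0.283, 0.029], [0.262, 0.107, 0.959, -0.392], [0.0, 0.0, 0.0, 1.0]]
{'time': 0.15, 'joint_positions': array([-1.27709659e+00,  8.78269035e-02,  1.37186369e+00, -2.25161207e-05,
        1.68359743e+00, -1.03068750e-01]), 'qvel': array([ 0.00044353, -0.00087118, -0.00366115, -0.0012638 , -0.00090046,
       -0.00035168]), 'joint_torque': array([ 7.65440909e-04, -3.40645051e+01, -3.02793038e+01,  7.17796083e-02,
        3.05573177e-02, -1.18765265e-04]), 'tool_pos': array([ 0.21241049, -0.50682497,  0.17007234]), 'ee_rot': array([-1.66066678,  1.56910081,  1.87769184]), 'wrist_force': array([-0.92971725,  0.95354745, -0.40907991]), 'wrist_torque': array([-0.03996482,  0.02109182, -0.01951299]), 'width': 0.0938961645082963}
```

View pics/top0.png

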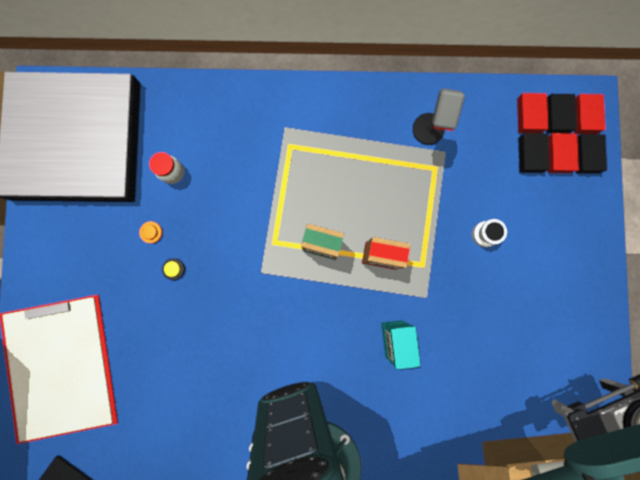

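View pics/side0.png

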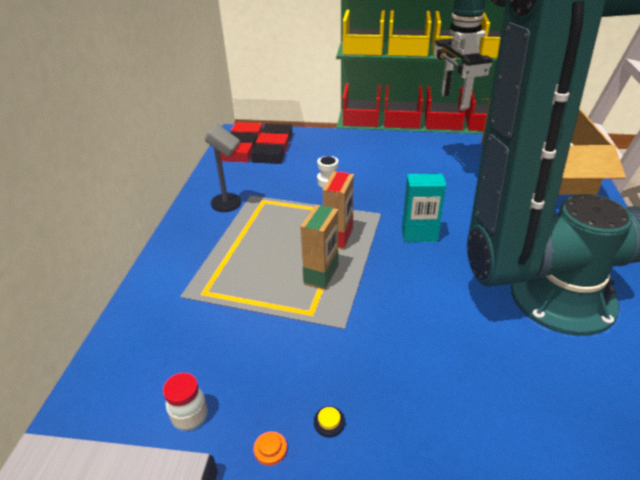

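Top view: the red-topped carton is at (389,252), the green one at (324,240) and the turquoise look-alike at (403,345). The black-housed yellow button is at (173,269), with an orange look-alike at (150,232). The jar is at (165,168) and the fitting at (490,233). The side view agrees.

```bash
cat > m.py <<'E'
from h import *
def hsv(s): return cv2.cvtColor(s['pixels'],cv2.COLOR_RGB2HSV)
def mask(s,lo,hi): return cv2.inRange(hsv(s),lo,hi)
t=load('top0');si=load('side0');ct=cloud(t);cs=cloud(si)
def rep(nm,s,c,m,box):
    x0,x1,y0,y1=box;k=np.zeros_like(m);k[y0:y1,x0:x1]=m[y0:y1,x0:x1]
    n,l,st,ce=cv2.connectedComponentsWithStats(k);i=1+np.argmax(st[1:,4]);k=(l==i).astype(np.uint8)
    z=np.median(c[k>0][:,2]);u=cv2.findContours(k,0,2)[0][0]
    r=cv2.boxPoints(cv2.minAreaRect(u.astype(np.float32)))
    print(nm,'px',ce[i].round(1),'med',np.median(c[k>0],0).round(4),'area',st[i,4]);
    return r,z,ce[i],k
if __name__=='__main__':
    for nm,h,box in(('red',((0,150,120),(8,255,255)),(350,430,225,285)),('green',((55,80,60),(90,255,255)),(290,360,210,270)),
      ('button',((22,150,150),(35,255,255)),(150,200,245,295)),('turq',((80,150,150),(95,255,255)),(370,430,310,380)),('jar',((0,150,120),(8,255,255)),(140,190,140,190))):
        r,z,ce,k=rep(nm,t,ct,mask(t,*h),box)
        P=np.array([onplane(t,*q,z) for q in r]);print(P.round(4).tolist(),'c',onplane(t,*ce,z).round(4),'edges',np.linalg.norm(P-np.roll(P,1,0),axis=1).round(3))
    for nm,h,box in(('button side',((22,150,150),(35,255,255)),(310,350,400,440)),('red side top',((0,150,120),(8,255,255)),(320,360,165,195)),('green side top',((55,80,60),(90,255,255)),(295,345,200,235))):
        rep(nm,si,cs,mask(si,*h),box)
    # frame: outer corners from yellow
    m=mask(t,(22,120,120),(35,255,255));k=np.zeros_like(m);k[130:280,255:450]=m[130:280,255:450]
    v,u=np.nonzero(k);P=np.array([onplane(t,a,b,.004) for a,b in zip(u,v)])[:,:2]
    r=cv2.minAreaRect(P.astype(np.float32));print('frame',r,cv2.boxPoints(r).round(4).tolist())
    print('mat z',ct[200,350],'z side',cs[250,260], 'counter',ct[300,250])
    print(ct[252,389],ct[240,324])
    for n,s,b in(('top',t,(260,80,460,400)),('side',si,(280,140,470,300))):
        cv2.imwrite(f'pics/crop_{n}.png',cv2.resize(s['pixels'][b[1]:b[3],b[0]:b[2],::-1],None,fx=3 if n=='side' else 1.8,fy=3 if n=='side' else 1.8,interpolation=2))
E
python3 m.py
```

```text
red px [388.5 251.5] med [ 0.4851 -0.1443  0.1652] area 555
[[0.4783, -0.1028, 0.1652], [0.507, -0.1082, 0.1652], [0.4928, -0.1881, 0.1652], [0.4642, -0.1825, 0.1652]] c [ 0.4855 -0.1452  0.1652] edges [0.081 0.029 0.081 0.029]
green px [322.2 239.4] med [ 0.5096 -0.0083  0.165 ] area 474
[[0.5065, 0.0322, 0.165], [0.5314, 0.0258, 0.165], [0.5115, -0.0499, 0.165], [0.4867, -0.0433, 0.165]] c [ 0.5091 -0.0086  0.165 ] edges [0.078 0.026 0.078 0.026]
button px [171.3 268.5] med [0.4489 0.3423 0.0223] area 196
[[0.4569, 0.3661, 0.0223], [0.4731, 0.3351, 0.0223], [0.4424, 0.3186, 0.0223], [0.4263, 0.3495, 0.0223]] c [0.4498 0.3424 0.0223] edges [0.035 0.035 0.035 0.035]
turq px [405.3 347.4] med [ 0.2902 -0.1791  0.161 ] area 1011
[[0.3287, -0.1497, 0.161], [0.3348, -0.2003, 0.161], [0.2536, -0.2091, 0.161], [0.2478, -0.1589, 0.161]] c [ 0.2911 -0.1795  0.161 ] edges [0.081 0.051 0.082 0.051]
jar px [161.4 164. ] med [0.6826 0.3536 0.0855] area 382
[[0.7049, 0.3779, 0.0855], [0.7056, 0.331, 0.0855], [0.6576, 0.3291, 0.0855], [0.6569, 0.3759, 0.0855]] c [0.6824 0.3537 0.0855] edges [0.048 0.047 0.048 0.047]
button side px [328.6 417.3] med [0.4519 0.3461 0.0237] area 388
red side top px [336.6 183.3] med [ 0.4898 -0.1339  0.1668] area 191
green side top px [318.9 217.2] med [ 0.5114 -0.0064  0.1667] area 285
frame ((0.6082622408866882, -0.088897705078125), (0.36999571323394775, 0.24996578693389893), 82.01250457763672) [[0.45879998803138733, -0.2547000050544739], [0.7063000202178955, -0.28949999809265137], [0.7577000260353088, 0.07689999788999557], [0.510200023651123, 0.11169999837875366]]
mat z [ 0.61971212 -0.07572867  0.00588846] z side [ 0.6651575  -0.07938506  0.00775009] counter [ 0.37746074  0.1606609  -0.00069973]
[ 0.48434638 -0.14592202  0.16763547] [ 0.50795377 -0.01233943  0.16418196]
```

Run:
```python
import cv2,numpy as np
a=cv2.imread('pics/top0.png')
x=cv2.resize(a[210:290,280:440],None,fx=4.8,fy=4.8,interpolation=2)
y=cv2.resize(a[200:290,120:220],None,fx=3,fy=3,interpolation=2)
s=cv2.imread('pics/side0.png');z=cv2.resize(s[160:295,280:450],None,fx=2,fy=2,interpolation=2)
c=np.zeros((600,800,3),np.uint8)+99
c[:x.shape[0],:768]=x[:,:768];h=600-384
y=cv2.resize(y,(240,216));z=cv2.resize(z,(272,216));c[384:,:240]=y;c[384:,260:532]=z
cv2.imwrite('pics/crop.png',c)
```

```text
(no output)
```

View pics/crop.png

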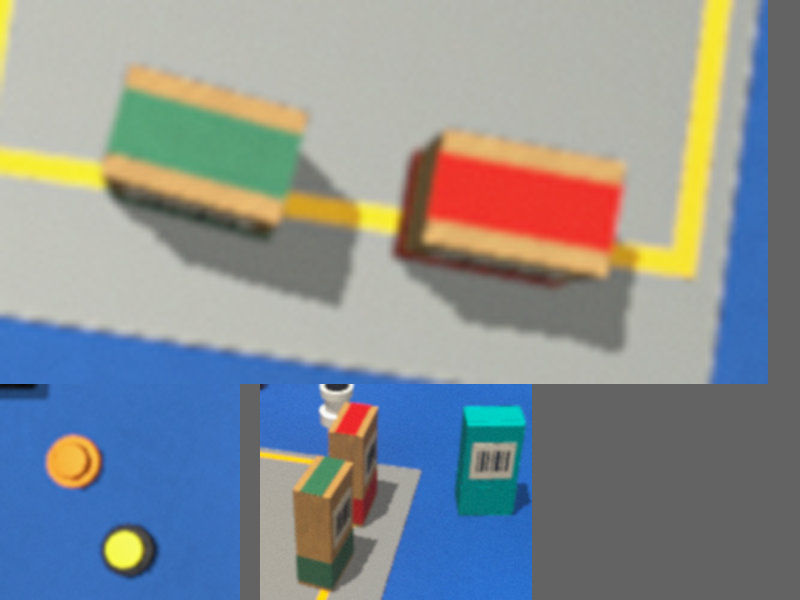

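The red-taped carton (crop centre about (520,205)) has the red band and its label towards the robot, and it stands astride the near line. The turquoise carton is the decoy. The button is the yellow one in the black housing.

The measured heights (0.165, 0.022) and sizes (80 mm edge, 250x370 frame) match the text.

In frame axes the carton's heel is at x≈-0.089 and y≈-0.073. Pivoting in place therefore puts it between x -0.089 and +0.071, which is inside. Next I'll work out the moves.

```bash
cat > plan.py <<'E'
from h import *
from scipy.spatial.transform import Rotation as Ro
def st():
    o=robot.get_obs();R=Ro.from_euler('xyz',o['ee_rot']).as_matrix();return o,R
def delta(target):
    o,R=st();d=np.array(target)-o['tool_pos'];return R.T@d*4
if __name__=='__main__':
    import sys
    o,R=st();print('t',o['time'],'pos',o['tool_pos'].round(4),'q',o['joint_positions'].round(2),'F',o['wrist_force'].round(2),'w',round(o['width'],4));print(R.round(3))
    print('y yaw',np.degrees(np.arctan2(R[1,1],R[0,1])),'z yaw',np.degrees(np.arctan2(R[1,2],R[0,2])))
    if len(sys.argv)>1: print('delta units',delta([float(a) for a in sys.argv[1:4]]).round(4))
E
python3 plan.py 0.412 -0.132 0.30
```

```text
t 0.15 pos [ 0.2124 -0.5068  0.1701] q [-1.28  0.09  1.37 -0.    1.68 -0.1 ] F [-0.93  0.95 -0.41] w 0.0939
[[-0.001  0.386 -0.922]
 [ 0.002 -0.922 -0.386]
 [-1.    -0.002 -0.   ]]
y yaw -67.26697693453917 z yaw -157.2669916577959
delta units [-0.5177 -1.0752 -1.3158]
```

>>> {"name": "drive_tool", "arguments": {
  "commands": [
    [[-0.104,0,0,0],[-0.104,0,0,0],[-0.104,0,0,0.018],[-0.104,0,0,0.018],[-0.104,0,0,0.018],[0,0,0,0.0187],[0,0,0,0.0187],[0,0,0,0],[0,0,0,0]]
  ],
  "grip": 0
}}

```text
time: 1.05
tool_pos: [0.2125, -0.5071, 0.3005]
ee_rot: [-1.103, 1.57, 1.864]
wrist_force: [0.2, 0.1, 0.5]
width: 0.0254
```

```bash
python3 plan.py 0.412 -0.132 0.30
```

```text
t 1.05 pos [ 0.2125 -0.5071  0.3005] q [-1.28  0.1   1.1   0.    1.94  0.47] F [0.23 0.15 0.49] w 0.0254
[[-0.    -0.174 -0.985]
 [ 0.001 -0.985  0.174]
 [-1.    -0.001  0.   ]]
y yaw -100.02943638537711 z yaw 169.97058618875485
delta units [ 0.003  -1.6165 -0.5245]
```

>>> {"name": "drive_tool", "arguments": {
  "commands": [
    [[0,-0.04,-0.013,0],[0,-0.09,-0.029,0],[0,-0.11,-0.036,0],[0,-0.11,-0.036,0],[0,-0.11,-0.036,0],[0,-0.11,-0.036,0],[0,-0.11,-0.036,0],[0,-0.11,-0.036,0],[0,-0.11,-0.036,0],[0,-0.11,-0.036,0],[0,-0.11,-0.036,0],[0,-0.11,-0.036,0],[0,-0.11,-0.036,0],[0,-0.11,-0.036,0],[0,-0.11,-0.036,0],[0,-0.0565,-0.0145,0],[0,0,0,0],[0,0,0,0]]
  ],
  "grip": 0
}}

```text
time: 2.85
tool_pos: [0.4126, -0.1324, 0.3009]
ee_rot: [1.18, 1.57, -2.138]
wrist_force: [0.5, 0.1, 0.2]
width: 0.0007
```

```bash
python3 plan.py 0.412 -0.132 0.145; python3 -c "
from h import *
snap('wrist','w1')"
```

```text
t 2.85 pos [ 0.4126 -0.1324  0.3009] q [-0.44 -0.16  1.36 -0.    1.95  1.31] F [0.47 0.1  0.16] w 0.0007
[[-0.    -0.175 -0.985]
 [-0.    -0.985  0.175]
 [-1.     0.     0.   ]]
y yaw -100.08328563596183 z yaw 169.91670947337334
delta units [ 0.6237 -0.0015  0.0027]
```

View pics/w1.png

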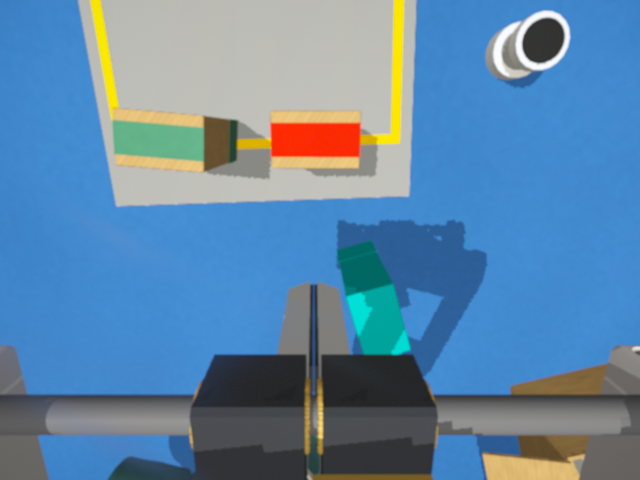

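The wrist view shows the red top square to the tool at (316,140), in line with the shut fingers at column 313. I'll check its position in this view as well, then descend.

Run:
```python
from h import *
s=load('w1');print(onplane(s,315.5,139.5,.165), [onplane(s,*p,.165).round(4).tolist() for p in((271,168),(360,168))])
```

```text
[ 0.48627642 -0.14600832  0.165     ] [[0.4688, -0.102, 0.165], [0.4547, -0.1814, 0.165]]
```

>>> {"name": "drive_tool", "arguments": {
  "commands": [
    [[0.05,0,0,0],[0.1,0,0,0],[0.1,0,0,0],[0.1,0,0,0],[0.1,0,0,0],[0.1,0,0,0],[0.06,0,0,0],[0,0,0,0],[0,0,0,0]]
  ],
  "grip": 0
}}

```text
time: 3.8
tool_pos: [0.4125, -0.1331, 0.1482]
ee_rot: [-0.077, 1.57, 2.886]
wrist_force: [0.0, -0.6, -0.5]
width: 0.0009
```

>>> {"name": "drive_tool", "arguments": {
  "commands": [
    [[0,0,-0.02,0],[0,0,-0.03,0],[0,0,-0.03,0],[0,0,-0.02,0],[0,0,-0.012,0],[0,0,-0.012,0],[0,0,-0.012,0],[0,0,-0.012,0],[0,0,-0.012,0],[0,0,-0.012,0],[0,0,-0.012,0],[0,0,-0.012,0],[0,0,-0.012,0],[0,0,-0.012,0],[0,0,-0.012,0],[0,0,-0.012,0]]
  ],
  "grip": 0
}}

```text
time: 5.4
tool_pos: [0.4733, -0.1435, 0.1485]
ee_rot: [2.179, 1.571, -1.14]
wrist_force: [-0.4, 0.6, -0.0]
width: 0.0008
```

```bash
python3 -c "
from h import *
snap('side','s2');s=cv2.imread('pics/s2.png');cv2.imwrite('pics/s2c.png',cv2.resize(s[120:320,200:450],None,fx=3,fy=3))"
```

```text
(no output)
```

View pics/s2c.png

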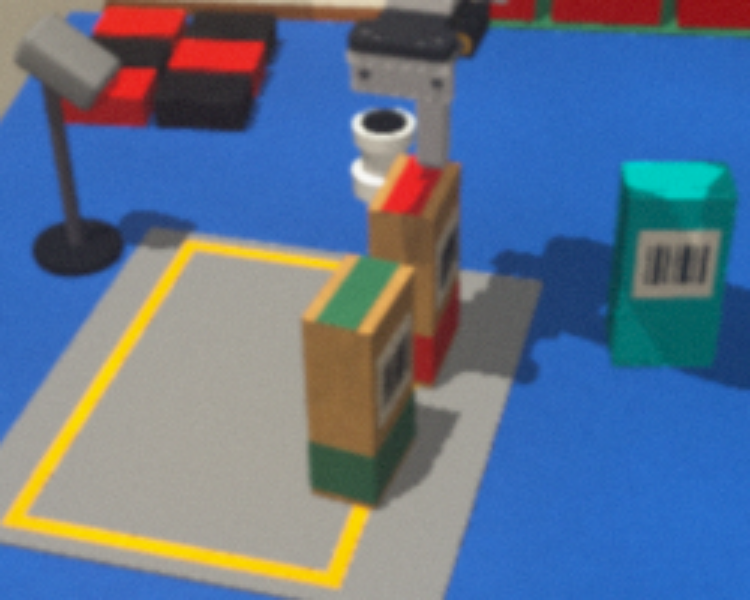

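The fingers are on the label face and the carton is starting to tilt, with its foot staying put. I'll continue slowly.

>>> {"name": "drive_tool", "arguments": {
  "commands": [
    [[0,0,-0.01,0],[0,0,-0.012,0],[0,0,-0.012,0],[0,0,-0.012,0],[0,0,-0.012,0]]
  ],
  "grip": 0
}}

```text
time: 5.95
tool_pos: [0.4875, -0.146, 0.1485]
ee_rot: [2.166, 1.571, -1.153]
wrist_force: [-0.1, 0.0, -0.4]
width: 0.0003
```

```bash
python3 -c "
from h import *
snap('side','s3');s=cv2.imread('pics/s3.png');cv2.imwrite('pics/s3c.png',cv2.resize(s[120:320,200:450],None,fx=3,fy=3))"
```

```text
(no output)
```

View pics/s3c.png

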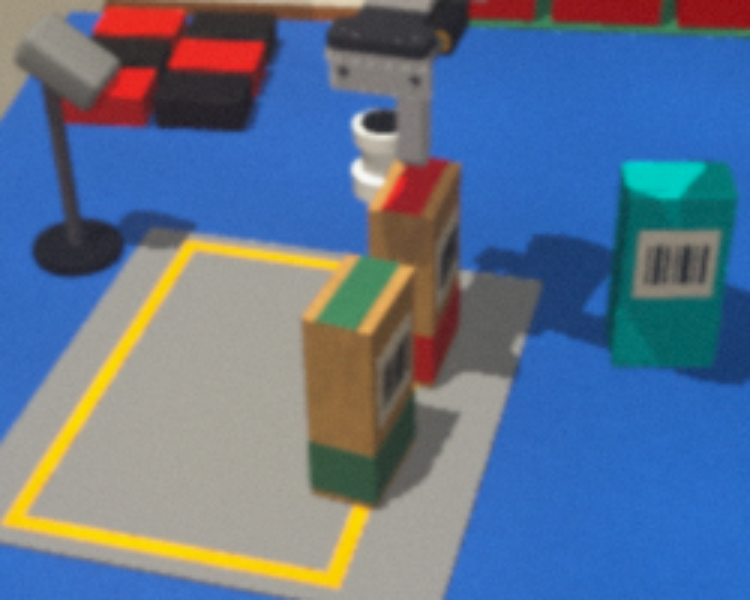

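The carton hasn't moved, although the fingers should now overlap it. I'm stopping to look from above and from the wrist.

```bash
python3 -c "
from h import *
t=snap('top','t3');w=snap('wrist','w3')
a=cv2.resize(cv2.imread('pics/t3.png')[200:400,270:470],(600,600))
cv2.imwrite('pics/t3c.png',a)
s=load('s3');c=cloud(s)
for v in (150,160,168,172,176,180): print(v,c[v,330:352:4].round(3).tolist())
"
```

```text
150 [[0.495, -0.066, 0.286], [0.487, -0.066, 0.286], [0.479, -0.062, 0.289], [0.471, -0.061, 0.289], [0.509, -0.591, 0.004], [0.497, -0.596, 0.003]]
160 [[0.536, -0.4, 0.074], [0.495, -0.136, 0.225], [0.486, -0.134, 0.226], [0.479, -0.146, 0.22], [0.503, -0.53, 0.003], [0.492, -0.532, 0.003]]
168 [[0.534, -0.376, 0.064], [0.495, -0.133, 0.207], [0.486, -0.133, 0.207], [0.479, -0.145, 0.201], [0.499, -0.482, 0.004], [0.487, -0.483, 0.004]]
172 [[0.534, -0.382, 0.047], [0.495, -0.135, 0.195], [0.486, -0.133, 0.197], [0.479, -0.145, 0.191], [0.497, -0.457, 0.005], [0.389, 0.794, 0.751]]
176 [[0.508, -0.168, 0.165], [0.499, -0.166, 0.167], [0.49, -0.167, 0.166], [0.481, -0.171, 0.165], [0.472, -0.166, 0.168], [0.463, -0.168, 0.168]]
180 [[0.506, -0.148, 0.167], [0.497, -0.149, 0.167], [0.488, -0.149, 0.167], [0.479, -0.151, 0.167], [0.47, -0.152, 0.166], [0.462, -0.156, 0.165]]
```

View pics/t3c.png

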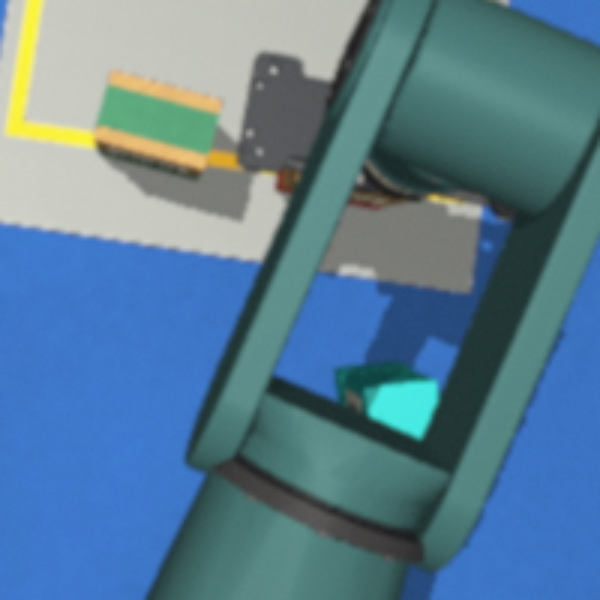

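View pics/w3.png

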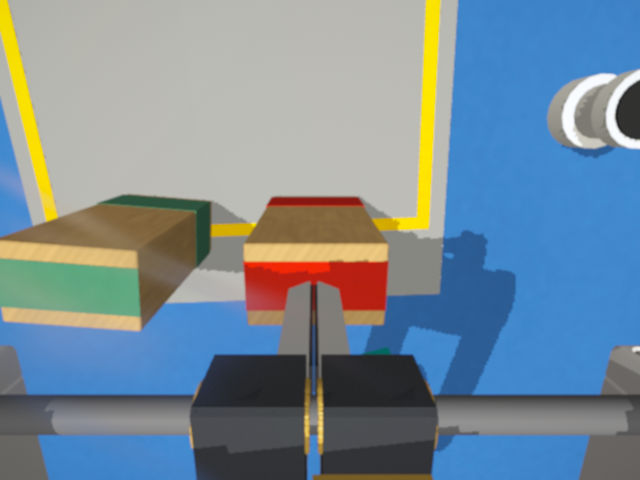

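Run:
```python
from h import *
def proj(s,p):
    q=s['extrinsics'][:3,:3]@p+s['extrinsics'][:3,3];q=s['mtx']@[q[0],-q[1],-q[2]];return (q[:2]/q[2]).round(1)
w=load('w3');c=cloud(w)
print('wrist tip', [c[v,300].round(3).tolist() for v in (275,284,288,292,300,320,340)])
print([c[v,328].round(3).tolist() for v in (284,288,292,300,320)])
p=np.array([.4875,-.146,.1485]);print(proj(w,p),proj(load('s3'),p),'z+.03',proj(w,p+[0,0,.03]),proj(load('s3'),p+[0,0,.03]),proj(w,p+[0,0,.04]),proj(load('s3'),p+[0,0,.04]))
w=load('w1');c=cloud(w);print('w1 tip',[c[v,300].round(3).tolist() for v in (275,284,288,292,300,320,340)]); print(proj(w,np.array([.4126,-.1324,.3009])))
print(robot.get_obs()['tool_pos'])
```

```text
wrist tip [[0.494, -0.138, 0.164], [0.498, -0.14, 0.186], [0.498, -0.14, 0.191], [0.498, -0.14, 0.196], [0.498, -0.14, 0.204], [0.498, -0.141, 0.223], [0.498, -0.142, 0.239]]
[[0.486, -0.153, 0.163], [0.495, -0.153, 0.19], [0.496, -0.153, 0.196], [0.496, -0.153, 0.205], [0.496, -0.152, 0.223]]
[315.6 274.2] [338.1 187.9] z+.03 [315.8 295. ] [338.1 176.4] [315.9 303.4] [338.1 172.4]
w1 tip [[0.3, -0.091, -0.0], [0.423, -0.126, 0.337], [0.423, -0.126, 0.343], [0.423, -0.126, 0.348], [0.423, -0.127, 0.357], [0.423, -0.127, 0.376], [0.423, -0.128, 0.391]]
[315.6 274. ]
[ 0.48741612 -0.14602939  0.14841716]
```

The fingertips really sit about 36 mm above the reported TCP: wrist depth puts the tip at 0.186 and side depth agrees, against a reported 0.1485. The fingers therefore passed 20 mm over the carton without touching it. I'll back off, descend 37 mm more, and check the tip height again.

>>> {"name": "drive_tool", "arguments": {
  "commands": [
    [[0,0,0.03,0],[0,0,0.06,0],[0,0,0.06,0],[0,0,0.06,0],[0,0,0.06,0],[0,0,0.03,0],[0,0,0,0],[0.05,0,0,0],[0.05,0,0,0],[0.05,0,0,0],[0,0,0,0],[0,0,0,0]]
  ],
  "grip": 0
}}

```text
time: 7.3
tool_pos: [0.4131, -0.1325, 0.11]
ee_rot: [-0.234, 1.569, 2.73]
wrist_force: [1.3, 0.2, 1.0]
width: 0.0008
```

Run:
```python
from h import *
w=snap('wrist','w4');s=snap('side','s4');c=cloud(w)
print(robot.get_obs()['tool_pos'],[c[v,300].round(3).tolist() for v in (275,280,284,288,292,300,320,340)])
s=cv2.imread('pics/s4.png');cv2.imwrite('pics/s4c.png',cv2.resize(s[120:320,200:450],None,fx=3,fy=3))
```

```text
[ 0.41380995 -0.1328861   0.11119799] [[0.372, -0.111, -0.001], [0.367, -0.11, -0.001], [0.423, -0.126, 0.147], [0.424, -0.127, 0.153], [0.424, -0.127, 0.158], [0.424, -0.127, 0.167], [0.423, -0.128, 0.185], [0.423, -0.128, 0.2]]
```

View pics/s4c.png

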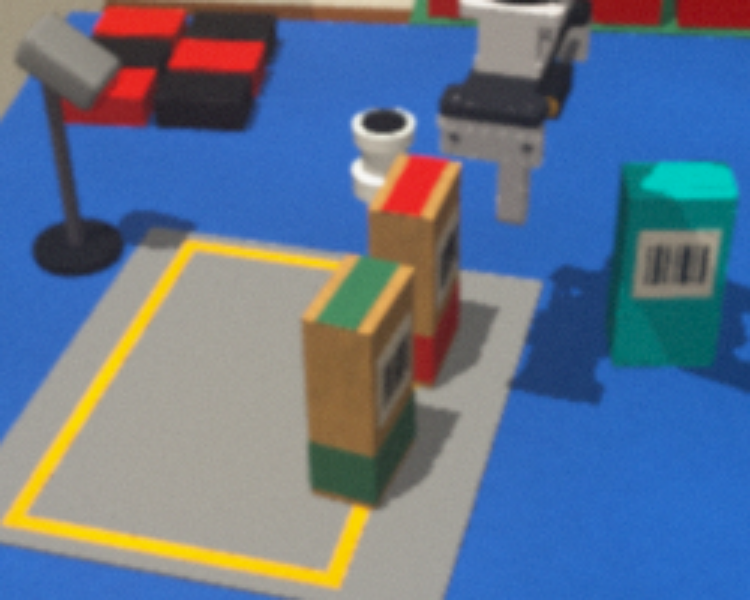

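View pics/w4.png

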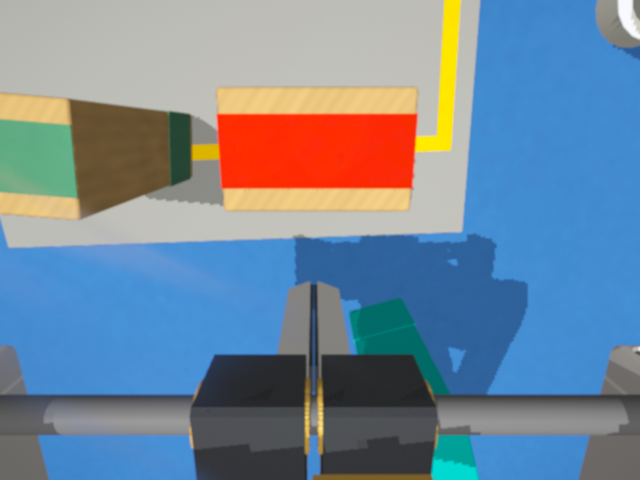

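The tips are now at z≈0.146, 18 mm below the carton's top, facing the label with a gap of about 37 mm. Pushing.

>>> {"name": "drive_tool", "arguments": {
  "commands": [
    [[0,0,-0.02,0],[0,0,-0.03,0],[0,0,-0.03,0],[0,0,-0.02,0],[0,0,-0.012,0],[0,0,-0.012,0],[0,0,-0.012,0],[0,0,-0.012,0],[0,0,-0.012,0],[0,0,-0.012,0],[0,0,-0.012,0],[0,0,-0.012,0],[0,0,-0.012,0],[0,0,-0.012,0],[0,0,-0.012,0],[0,0,-0.012,0]]
  ],
  "grip": 0
}}

```text
time: 9.0
tool_pos: [0.4738, -0.1436, 0.111]
ee_rot: [2.567, 1.571, -0.752]
wrist_force: [-0.1, -1.1, 0.3]
width: 0.0005
```

```bash
python3 -c "
from h import *
snap('side','s5');s=cv2.imread('pics/s5.png');cv2.imwrite('pics/s5c.png',cv2.resize(s[120:320,200:450],None,fx=3,fy=3))"
```

```text
(no output)
```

View pics/s5c.png

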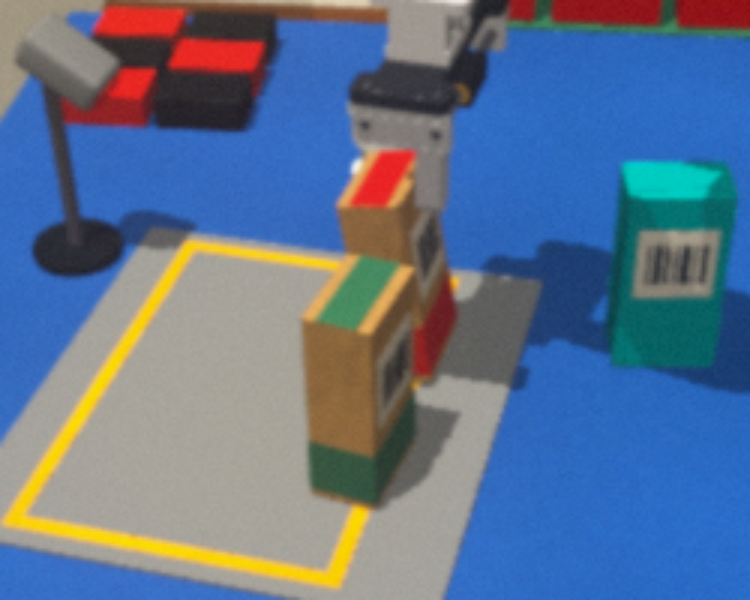

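Now it's tilting properly about its far edge, with no slide visible. I'll push about 30 mm further, gently, then let it fall and stop.

>>> {"name": "drive_tool", "arguments": {
  "commands": [
    [[0,0,-0.012,0],[0,0,-0.012,0],[0,0,-0.012,0],[0,0,-0.012,0],[0,0,-0.012,0],[0,0,-0.012,0],[0,0,-0.012,0],[0,0,-0.012,0],[0,0,-0.012,0],[0,0,0,0],[0,0,0,0],[0,0,0,0]]
  ],
  "grip": 0
}}

```text
time: 10.25
tool_pos: [0.5, -0.1483, 0.111]
ee_rot: [0.775, 1.571, -2.545]
wrist_force: [0.7, -0.4, 0.5]
width: 0.0002
```

```bash
python3 -c "
from h import *
snap('side','s6');s=cv2.imread('pics/s6.png');cv2.imwrite('pics/s6c.png',cv2.resize(s[120:320,200:450],None,fx=3,fy=3))"
```

```text
(no output)
```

View pics/s6c.png

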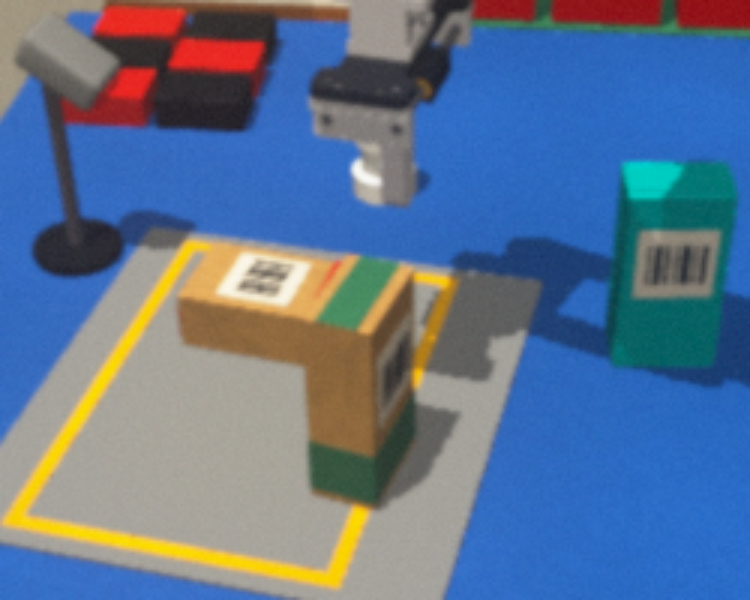

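The red carton lies label up in the frame, and green still stands. Now I'll rise, verify with the wrist and top cameras, and head to the button.

>>> {"name": "drive_tool", "arguments": {
  "commands": [
    [[-0.06,0,0,0],[-0.12,0,0.02,0],[-0.14,0,0.04,0],[-0.14,0,0.04,0],[-0.14,0,0.04,0],[-0.08,0,0.02,0],[0,0,0,0],[0,0,0,0]]
  ],
  "grip": 0
}}

```text
time: 11.1
tool_pos: [0.4609, -0.1413, 0.2814]
ee_rot: [2.877, 1.569, -0.442]
wrist_force: [-0.7, 0.1, -0.6]
width: 0.0005
```

```bash
python3 plan.py 0.45 0.343 0.28; python3 -c "
from h import *
snap('wrist','w7')"
```

```text
t 11.1 pos [ 0.4609 -0.1413  0.2814] q [-0.42 -0.06  1.3  -0.    1.9   1.33] F [-0.68  0.11 -0.55] w 0.0005
[[ 0.001 -0.177 -0.984]
 [-0.001 -0.984  0.177]
 [-1.     0.    -0.001]]
y yaw -100.17288080922908 z yaw 169.82715234629663
delta units [ 0.0044 -1.899   0.385 ]
```

View pics/w7.png

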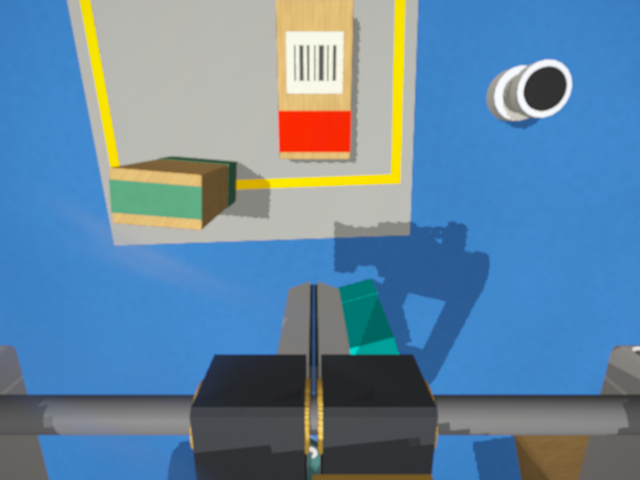

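The label is up, and the carton's near edge is inside the near line (columns 279–355, against the right line at about 398). Moving over the button.

>>> {"name": "drive_tool", "arguments": {
  "commands": [
    [[0,-0.04,0.008,0],[0,-0.08,0.016,0],[0,-0.105,0.021,0],[0,-0.105,0.021,0],[0,-0.105,0.021,0],[0,-0.105,0.021,0],[0,-0.105,0.021,0],[0,-0.105,0.022,0],[0,-0.105,0.022,0],[0,-0.105,0.022,0],[0,-0.105,0.022,0],[0,-0.105,0.022,0],[0,-0.105,0.022,0],[0,-0.105,0.022,0],[0,-0.105,0.022,0],[0,-0.105,0.022,0],[0,-0.105,0.021,0],[0,-0.105,0.021,0],[0,-0.099,0.017,0],[0,0,0,0]]
  ],
  "grip": 0
}}

```text
time: 13.15
tool_pos: [0.448, 0.3458, 0.278]
ee_rot: [0.518, 1.566, -2.796]
wrist_force: [-0.8, 0.5, 0.2]
width: 0.0004
```

>>> {"name": "drive_tool", "arguments": {
  "commands": [
    [[0.06,0,0,0],[0.12,0,0,0],[0.14,0,0,0],[0.14,0,0,0],[0.14,0,0,0],[0.1,0,0,0],[0.06,0,0,0],[0,0,0,0],[0,0,0,0]]
  ],
  "grip": 0
}}

```text
time: 14.05
tool_pos: [0.4498, 0.3431, 0.0916]
ee_rot: [-2.673, 1.57, 0.291]
wrist_force: [-1.0, 0.5, 0.3]
width: 0.0004
```

```bash
python3 plan.py 0.45 0.343 0.05
cat > chk.py <<'E'
from h import *
import sys
n=sys.argv[1]
w=snap('wrist','w'+n);s=snap('side','s'+n);t=snap('top','t'+n);c=cloud(w)
print([c[v,300].round(3).tolist() for v in (280,284,288,292,300)])
a=cv2.resize(cv2.imread(f'pics/s{n}.png')[330:480,220:440],None,fx=1.8,fy=1.8)
b=cv2.resize(cv2.imread(f'pics/w{n}.png'),(396,297));d=cv2.resize(cv2.imread(f'pics/t{n}.png')[110:310,100:500],None,fx=1.95,fy=1.45)
o=np.zeros((600,800,3),np.uint8);o[:a.shape[0],:a.shape[1]]=a;o[:297,400:796]=b;o[305:305+d.shape[0],:d.shape[1]]=d
cv2.imwrite(f'pics/c{n}.png',o)
E
python3 chk.py 8
```

```text
t 14.05 pos [0.4498 0.3431 0.0916] q [ 0.55  0.15  1.46 -0.    1.53  2.3 ] F [-0.97  0.54  0.32] w 0.0004
[[ 0.001 -0.177 -0.984]
 [ 0.    -0.984  0.177]
 [-1.    -0.    -0.001]]
y yaw -100.17953597963603 z yaw 169.82045304104525
delta units [ 0.1665  0.0003 -0.0006]
[[0.411, 0.363, -0.001], [0.46, 0.349, 0.129], [0.46, 0.349, 0.134], [0.46, 0.349, 0.138], [0.46, 0.349, 0.148]]
```

View pics/c8.png

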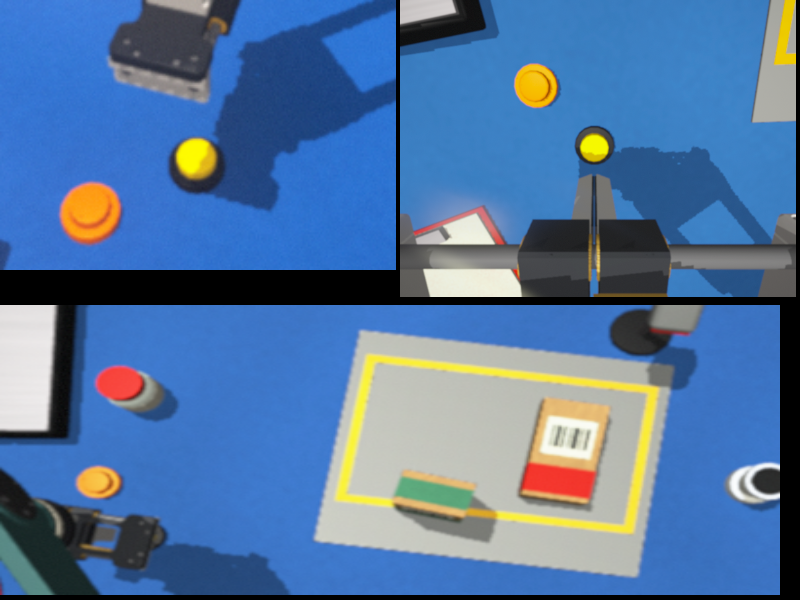

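The red carton lies inside the frame, with the green carton, jar and fitting unmoved. I'll check the carton's corners numerically before pressing.

```bash
cat > corners.py <<'E'
from h import *
import sys
t=load(sys.argv[1]);c=cloud(t)
R=np.array([[.9903,-.1392],[.1392,.9903]]);f=(c[...,:2]-[.6083,-.0889])@R.T
m=(c[...,2]>.042)&(c[...,2]<.075)&(f[...,0]>-.13)&(f[...,0]<.13)&(f[...,1]<-.005)&(f[...,1]>-.19)
m=cv2.morphologyEx(m.astype(np.uint8),cv2.MORPH_OPEN,np.ones((3,3)))
n,l,st,_=cv2.connectedComponentsWithStats(m);k=l==1+np.argmax(st[1:,4])
A=np.c_[c[k][:,:2],np.ones(k.sum())];g=np.linalg.lstsq(A,c[k][:,2],rcond=None)[0]
r=cv2.minAreaRect(f[k].astype(np.float32));print('top z',np.median(c[k][:,2]),'tilt',g[:2],'rect',r,cv2.boxPoints(r).round(4).tolist())
E
python3 corners.py t8
```

```text
top z 0.054986904984759805 tilt [-0.00071844 -0.00708833] rect ((-0.00885792076587677, -0.07703106850385666), (0.08109182864427567, 0.1605907380580902), 87.82978820800781) [[-0.09059999883174896, -0.1145000010728836], [0.0697999969124794, -0.12060000002384186], [0.07289999723434448, -0.03959999978542328], [-0.08760000020265579, -0.03350000083446503]]
```

>>> {"name": "drive_tool", "arguments": {
  "commands": [
    [[0.06,0,0,0],[0.1,0,0,0],[0.1,0,0,0],[0.06,0,0,0],[0.04,0,0,0],[0,0,0,0],[0,0,0,0]]
  ],
  "grip": 0
}}

```text
time: 14.9
tool_pos: [0.4502, 0.3434, 0.0017]
ee_rot: [-2.49, 1.569, 0.474]
wrist_force: [0.2, -0.4, 0.3]
width: 0.0009
```

```bash
python3 plan.py; python3 chk.py 9
```

```text
t 14.9 pos [0.4502 0.3434 0.0017] q [ 0.55  0.22  1.57 -0.    1.36  2.3 ] F [ 0.23 -0.42  0.3 ] w 0.0009
[[ 0.001 -0.177 -0.984]
 [ 0.001 -0.984  0.177]
 [-1.    -0.001 -0.001]]
y yaw -100.16986255517637 z yaw 169.83008825420725
[[0.455, 0.351, 0.02], [0.461, 0.35, 0.039], [0.461, 0.349, 0.045], [0.46, 0.349, 0.048], [0.46, 0.349, 0.058]]
```

View pics/c9.png

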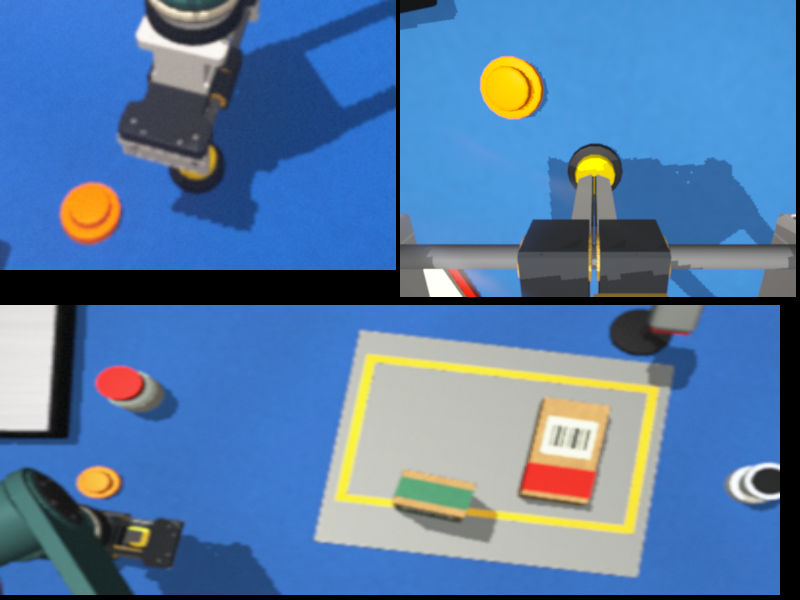

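Tip at about 0.038, centred over the black-housed button, and the carton's corners lie well inside the frame. Going down in small steps while watching the force.

>>> {"name": "drive_tool", "arguments": {
  "commands": [
    [[0.02,0,0,0],[0.02,0,0,0],[0.01,0,0,0],[0.01,0,0,0],[0,0,0,0],[0,0,0,0]]
  ],
  "grip": 0
}}

```text
time: 15.65
tool_pos: [0.4492, 0.3429, -0.0139]
ee_rot: [0.882, 1.57, -2.437]
wrist_force: [-1.7, -1.0, 1.5]
width: 0.0
```

>>> {"name": "drive_tool", "arguments": {
  "commands": [
    [[0.008,0,0,0],[0.008,0,0,0],[0,0,0,0],[0,0,0,0]]
  ],
  "grip": 0
}}

```text
time: 16.05
tool_pos: [0.4496, 0.3431, -0.0178]
ee_rot: [2.355, 1.571, -0.964]
wrist_force: [-2.0, -1.3, 5.4]
width: 0.0005
```

>>> {"name": "drive_tool", "arguments": {
  "commands": [
    [[0.006,0,0,0],[0.006,0,0,0],[0,0,0,0],[0,0,0,0]]
  ],
  "grip": 0
}}

```text
time: 16.45
tool_pos: [0.4497, 0.3432, -0.0184]
ee_rot: [-2.801, 1.57, 0.163]
wrist_force: [-5.3, -4.8, 15.0]
width: 0.0001
```

The force rose to 15 N with almost no further travel, so the button has bottomed out. Releasing upward.

>>> {"name": "drive_tool", "arguments": {
  "commands": [
    [[-0.02,0,0,0],[-0.04,0,0,0],[-0.1,0,0,0],[-0.14,0,0,0],[-0.14,0,0,0],[-0.14,0,0,0],[-0.1,0,0,0],[0,0,0,0],[0,0,0,0],[0,0,0,0]]
  ],
  "grip": 0
}}

```text
time: 17.45
tool_pos: [0.4485, 0.3425, 0.1462]
ee_rot: [0.749, 1.567, -2.57]
wrist_force: [-1.1, 0.4, -0.1]
width: 0.0008
```

```bash
python3 plan.py; python3 chk.py 10; python3 corners.py t10
python3 - <<'E'
from h import *
for n in('0','10'):
    s=load('side'+n if n=='0' else 's'+n);c=cloud(s);m=cv2.inRange(cv2.cvtColor(s['pixels'],cv2.COLOR_RGB2HSV),(22,150,150),(35,255,255));m[:400]=0;m[440:]=0;m[:,:310]=0;m[:,350:]=0
    print('button z',np.median(c[m>0][:,2]),m.astype(bool).sum())
E
```

```text
t 17.45 pos [0.4485 0.3425 0.1462] q [ 0.55  0.13  1.37 -0.    1.64  2.3 ] F [-1.15  0.39 -0.11] w 0.0008
[[-0.004 -0.177 -0.984]
 [-0.002 -0.984  0.177]
 [-1.     0.003  0.003]]
y yaw -100.17191239353241 z yaw 169.82758030082482
[[0.388, 0.368, -0.001], [0.459, 0.349, 0.183], [0.459, 0.349, 0.189], [0.459, 0.349, 0.193], [0.459, 0.348, 0.202]]
top z 0.054934470927115224 tilt [-0.0019891  -0.00603523] rect ((-0.00878199189901352, -0.07722115516662598), (0.08074714988470078, 0.16095633804798126), 87.74884796142578) [[-0.09080000221729279, -0.1143999993801117], [0.07000000029802322, -0.12070000171661377], [0.07320000231266022, -0.03999999910593033], [-0.08760000020265579, -0.03370000049471855]]
button z 0.02366915448048514 388
button z 0.023544183806923046 391
```

View pics/c10.png

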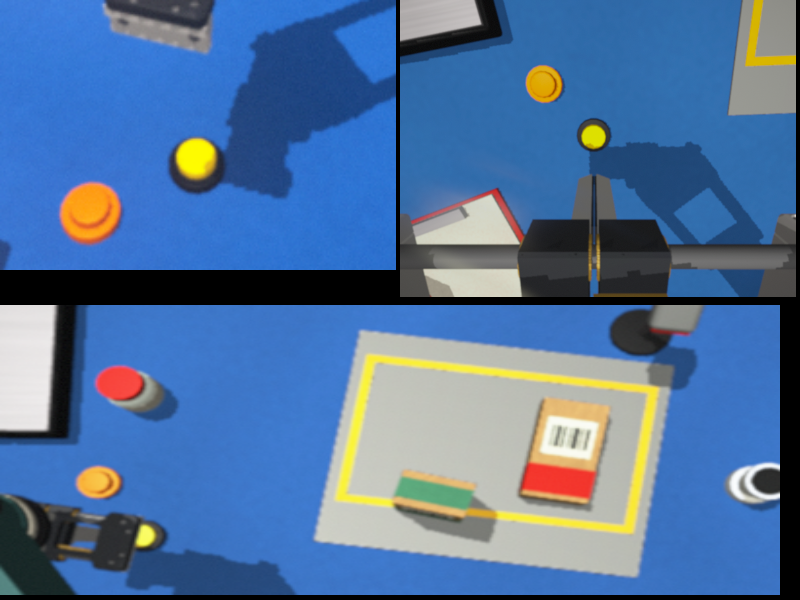

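The button is back up, at its starting height (0.0235, against 0.0237 before). The red carton is flat inside the frame, green stands, and the robot is touching nothing. Handing in.

```bash
python3 -c "
from bench import robot
print(robot.close_job())"
```

```text
the job is handed in; nothing more can be done
None
```

I tipped the red carton into the yellow frame with the shut fingertips, label up. Then I pressed the black-housed yellow button to its stop, let it go, and handed the job in at about 18 s. The hand-in gives no verdict, so the results below are my own checks.

**Last checks**
- **Red carton:** it lies flat with the label up. Its corners are at x -0.091 to 0.073 m and y -0.121 to -0.034 m in the frame's axes, against limits of ±0.127 and ±0.187.
- **Button:** it bottomed out, with the force reaching 15 N and almost no further travel. It is back at its starting height of about 0.0235 m.
- **Other things:** the green carton stands, and the jar and fitting look unmoved in the images. The robot was clear of everything.

**What disagreed**
- **Fingertip height:** the real fingertips were about 36 mm above the reported tool position. My first push passed about 20 mm over the red carton without touching it. I measured the offset from the wrist and side depth, lowered by that much, and allowed for it when pressing the button.
- **Carton top height:** the lying carton's top measured 0.055 m, against 0.054 expected, which is within the calibration.

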